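Open a dish warmer by its two-button interlock catch

TASK

Open the portable dish warmer so that the two dishes in it can be taken out next. Press both navy buttons on its front deck right down together, one fingertip on each, and keep both down until the front edge of the lid has risen about 3 cm; then let go, and keep your hand off the lid while it rises slowly by itself until it stands fully open. Do not pick up or disturb the dishes or the things lying round the warmer.

Things in the scene. Friction and masses are not known exactly. Their poses are not given: they have to be found in the camera images.
- warmer: White bench box, 204 mm deep (x), 190 mm wide (y), fixed, on four feet. Origin: on the table under its middle; x points from the front deck to the hinge at the back, y to its left, z up. The front 82 mm is a flat deck 70 mm above the table with the two buttons and a flat dark status window behind them; a lid 128 x 182 mm, navy frame and clear pane, covers the rest, its top 85 mm up when shut.
- left_button_top (a point): Top centre of the left (+y) button: round navy cap 26 mm across, 12 mm above the deck, 82 mm above the table at rest; moves with the cap. It lies 54 mm in front of the shut lid (warmer frame x -80, y +31 mm). The buttons are 62 mm apart centre to centre, 36 mm between near edges. A ring 35 mm across, 3 mm high, surrounds each.
- right_button_top (a point): The same for the right (-y) button (warmer frame x -80, y -31 mm).
- left_button_travel (a joint): Travel of the left button, m: 0 at rest, grows as it is pressed down, 0.007 at its stop. Spring: about 2.3 N to start it, 6 N at the stop; it springs back up when let go. Its catch lets go of the lid from 0.0045 on.
- right_button_travel (a joint): The same for the right button.
- left_button: The left button's round navy cap, 26 mm across; origin on its axis at deck height when it is not pressed, 12 mm below its top.
- right_button: The right button's cap, likewise.
- lid_angle (a joint): Lid angle, rad: 0 shut, 1.3 fully open at its stop, hinged along the back. A damped spring lifts it at about 0.2 rad/s once both catches are drawn back at the same time (6 to 8 s in all); each catch alone holds it shut. If a button is let go before the front edge is 2 cm up (0.16 rad), the lid may be caught again, ajar, on a second tooth.
- lid_front_edge (a point): Middle of the upper front edge of the lid: 85 mm above the table when shut. The edge swings up and away from the buttons, on a radius of about 130 mm.
- lid: The lid itself (navy frame, clear window); turns with joint lid_angle. Origin on the hinge line, 60 mm above the table, 104 mm behind the middle of the warmer.
- dish_a: Clear round dish 60 mm across, 15 mm high, loose on the heated plate under the lid, left place; origin under its centre.
- dish_b: The same in the right place.
- timer: White digital timer 66 x 62 x 18 mm lying loose on the table beside the warmer; origin under its centre.
- label_roll: Roll of white label tape, 60 mm across, 19 mm high, loose on the table beside the warmer; origin under its centre.
- tally: White tally counter 51 x 50 x 42 mm, loose on the table beside the warmer; origin under its centre.
- marker_2: Blue and white marker pen, 128 mm long, 13 mm thick, loose on the table in front of the warmer, lying along its own y; origin under its middle.

How it is judged:
By the outcome, as a careful person would: the job done as asked, in the order asked, and still so for the second after the job is handed in, with the robot touching nothing.
It also fails if it takes over 43 s, if anything falls off the work surface, if the arm or the gripper's body presses on something with over 40 N, if the wrist force passes 120 N, or if a joint passes its speed limit or range.

ROBOT

A 7-joint arm with a two-finger parallel gripper is mounted at the origin on a cart in front of the work surface, level with it; the furniture and walls round the work are solid. World frame = base frame: x ahead of the robot, y to its left, z up, the work surface at z = 0. Lengths are in m, angles in rad, forces in N, time in s.
With the tool pointing down it reaches from about 0.4 to 0.85 m from the base axis. Payload 10.4 kg.
Tool frame: the origin (TCP) lies at the very end of the fingers, on their centre line; the grasp point (between the pads) lies 19 mm behind it; x points along the fingers, z is the direction in which the jaws open and shut, and the axes are right-handed (so a half turn about x gives the same grasp; the last joint's range is limited). The gripper opens to 85 mm and grips with 20 to 120 N. Pads are 22 mm wide; open, the fingers measure 114 mm over their backs; the gripper's body (76 mm by 85 mm) begins 54 mm behind the grasp point. The pads swing forward as they close: fully open they stand 13 mm farther back than shut.
Start: joints at [-1.294, 0.332, -0.065, 1.46, 0.022, 1.35, -0.088], TCP at [0.185, 0.597, 0.199] pointing down, gripper open.
Joint ranges: [-2.6, 2.6], [-0.5, 2.12], [-1.47, 1.34], [0.16, 2.42], [-1.27, 4.41], [0.06, 2.06], [-2.6, 2.6]. Speed limits (rad/s): [2.22, 2.22, 2.79, 2.79, 3.14, 3.14, 3.14].

INTERFACE

Orientations are given as a unit quaternion [x, y, z, w].
In Python, from workcell import get_obs, camera, camera_info, hand_in gives the robot as it stands.
- The arm moves only by the tool move_arm, never from a script. Its argument "motion" is text: rows parted by semicolons, each of 4 numbers parted by spaces: the shift along the world's x, y, z in m, then the turn about the world's z in rad. In form: tx ty tz spin; .... A call has 1 to 10 rows; each row is the pose to reach, as a shift and turn from the pose commanded when the call began; what a row does not reach only later rows make up. A row lasts 1/8 s, in which the tool goes at most 62.5 mm and 10.7 degrees, less where a joint would pass 70% of its speed; a pose out of reach is approached as far as the arm can. A call with a gripper value outside its range is refused whole. "grip" is the opening, from 0 (shut) to 1 (fully open), set as the call begins (left out, the last holds). The fingers move at their own pace and stop on an object; "force" is the grip in N (left out, the last holds). Time passes only in rows, so rows that repeat a pose let the fingers close. It gives the time, the measured TCP pose, the force and the opening at its end, in the units of the state.
- get_obs(): the state, without advancing time (a new reading comes with each control period).
- camera(name): name is "scene" or "top"; returns (picture, depth): 384x512x3 uint8, red, green, blue; 384x512 float32, m along the optical axis (not along the pixel's ray), 0 where there is no reading.
- camera_info(name): a dict with "camera_matrix" (3x3 intrinsics, pixels), "eye" and "attitude" of the camera in the world. Camera axes: x right, y up, looking along -z (the intrinsics and any distortion apply to the point x, -y, -z); pixel columns grow to the right and rows downward; lengths in m; the calibration is good to about 2 mm. A picture is of the moment at which its call begins. camera_info takes no time and is no camera call.
- hand_in(): hands the job in, once; it reports no verdict.
The state is a dict: "clock": time; "joint_pos": joint angles; "joint_velocities": joint speeds; "tau": joint torques, N m; "position": TCP position; "ee_rot": TCP orientation; "ft_force": force on the tool from outside, world axes, zero at the start; "torque": the same for the moment, N m; "grip_width": opening from 0.0 (shut) to 1.0 (fully open).
Only numpy, scipy, OpenCV 4.12 (cv2) and the standard library are available. Lean on these libraries where they do the work, as an engineer would, in place of code of your own. Each camera call takes 0.05 s, during which the arm holds its last target.

## Working session

There is one attempt and no reset: what is moved stays moved. The work goes in short steps, Python scripts to look and compute and a tool call to move; the robot and the scene stay as the last step left them, time stands still between calls to the robot, and variables do not carry over. Pictures are saved under pics/ and viewed, and the job is handed in when it is done.

Besides the shell and the picture viewer there is one more tool, called after "Call:" in YAML: its name, and indented under it one key for each argument. move_arm: Moves the arm, as the interface text tells. Its arguments: {"type":"object","properties":{"motion":{"type":"string"},"grip":{"type":"number"},"force":{"type":"number"}},"required":["motion"]}

```bash
mkdir -p pics; python3 - <<'E'
from workcell import *
import cv2,numpy as np
o=get_obs();print(o)
for n in("scene","top"):
    p,d=camera(n);cv2.imwrite(f"pics/{n}0.png",p[:,:,::-1]);np.savez(f"{n}0.npz",p=p,d=d)
    print(n,camera_info(n))
E
```

```text
{'clock': 0.0, 'joint_pos': array([-1.29360006,  0.33289415, -0.064716  ,  1.46096182,  0.02160471,
        1.34990362, -0.08851064]), 'joint_velocities': array([ 0.00037881,  0.00099237,  0.00059743, -0.00088444, -0.0005014 ,
       -0.00139479,  0.00075857]), 'tau': array([ 2.41877224e-04, -6.25471830e+01,  4.90179111e-02, -3.91597724e+01,
        1.62058056e-02,  1.01864876e-02,  1.09988136e-06]), 'position': array([0.18445041, 0.59670733, 0.19809231]), 'ee_rot': array([-0.42005979,  0.56945985,  0.4194042 ,  0.56865224]), 'ft_force': array([ 0.15381252, -1.98853342, -0.43915468]), 'torque': array([ 0.00785029,  0.04007812, -0.03661888]), 'grip_width': 1.00248177433004}
scene {'camera_matrix': array([[463.97435345,   0.        , 252.41996417],
       [  0.        , 463.97435345, 193.12053501],
       [  0.        ,   0.        ,   1.        ]]), 'eye': array([ 0.15418742, -0.9096962 ,  0.46376747]), 'attitude': array([ 0.51167931, -0.11945656, -0.21590594,  0.8229818 ])}
top {'camera_matrix': array([[369.87892255,   0.        , 255.10819624],
       [  0.        , 369.87892255, 193.44401522],
       [  0.        ,   0.        ,   1.        ]]), 'eye': array([ 0.39169724, -0.21146912,  0.90662841]), 'attitude': array([-0.0467324 ,  0.05074858,  0.70677627, -0.70406531])}
```

View pics/scene0.png

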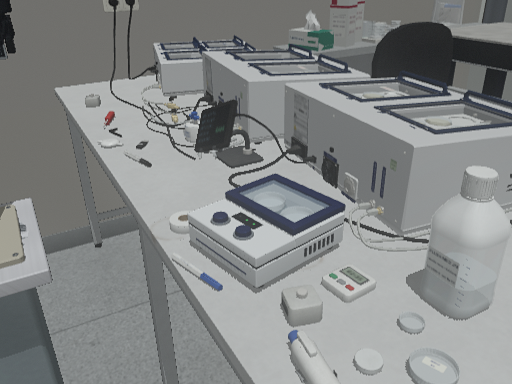

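View pics/top0.png

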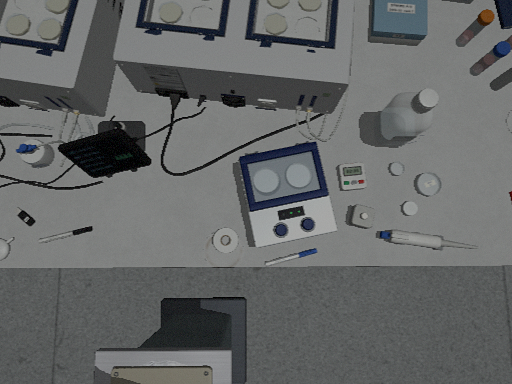

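The top view shows the warmer near (288,193), with the buttons at about (281,230) and (308,224). The roll is at (225,241), the pen at (290,257), the tally at (362,216) and the timer at (352,177). Next I'll measure them.

```bash
cat > h.py <<'E'
import numpy as np,cv2
from scipy.spatial.transform import Rotation as R
from workcell import camera_info
def rays(n,uv):
    i=camera_info(n);K=i["camera_matrix"];uv=np.atleast_2d(uv).astype(float)
    v=np.c_[(uv[:,0]-K[0,2])/K[0,0],-(uv[:,1]-K[1,2])/K[1,1],-np.ones(len(uv))]
    return i["eye"],R.from_quat(i["attitude"]).apply(v)
def onplane(n,uv,z):
    e,r=rays(n,uv);return e+r*((z-e[2])/r[:,2])[:,None]
def cloud(n,d):
    H,W=d.shape;u,v=np.meshgrid(np.arange(W),np.arange(H))
    e,r=rays(n,np.c_[u.ravel(),v.ravel()]);return (e+r*d.ravel()[:,None]).reshape(H,W,3)
def proj(n,X):
    i=camera_info(n);K=i["camera_matrix"];c=R.from_quat(i["attitude"]).inv().apply(np.atleast_2d(X)-i["eye"])
    return np.c_[K[0,0]*c[:,0]/-c[:,2]+K[0,2],K[1,1]*-c[:,1]/-c[:,2]+K[1,2]]
E
python3 - <<'E'
from h import *
for n in("top","scene"):
    f=np.load(n+"0.npz");p,d=f["p"],f["d"];P=cloud(n,d)
    hsv=cv2.cvtColor(p,cv2.COLOR_RGB2HSV)
    m=((hsv[...,0]>100)&(hsv[...,0]<135)&(hsv[...,1]>90)&(P[...,2]>0.06)&(P[...,2]<.1)).astype(np.uint8)
    k,l,s,c=cv2.connectedComponentsWithStats(m)
    for j in range(1,k):
        if s[j,4]>30:
            q=P[l==j];print(n,s[j],c[j],"plane.082",onplane(n,c[j],.082)[0].round(4),"depthmed",np.median(q,0).round(4))
            if s[j,4]>600:print(" box .085",[x.round(3) for x in onplane(n,cv2.boxPoints(cv2.minAreaRect(np.argwhere(l==j)[:,::-1].astype(np.float32))),.085)])
    # deck & table height
    if n=="top":
        for uv in[(295,240),(210,200),(295,228),(225,241),(362,216)]:print(uv,P[uv[1],uv[0]].round(4))
i=cv2.imread("pics/top0.png")[130:280,200:400];cv2.imwrite("pics/topz.png",cv2.resize(i,None,fx=4,fy=4,interpolation=3))
E
```

```text
top [221  94  23   5  33] [232.57575758  95.42424242] plane.082 [ 0.7375 -0.1647  0.082 ] depthmed [ 0.7382 -0.1657  0.0808]
top [ 240  142   88   69 1715] [282.56501458 175.20466472] plane.082 [ 0.5477 -0.2788  0.082 ] depthmed [ 0.5507 -0.2782  0.0844]
 box .085 [array([ 0.591, -0.179,  0.085]), array([ 0.628, -0.357,  0.085]), array([ 0.502, -0.379,  0.085]), array([ 0.467, -0.205,  0.085])]
top [ 16 144  21   9 125] [ 25.52 148.08] plane.082 [0.6125 0.3071 0.082 ] depthmed [0.6139 0.3099 0.0726]
top [ 84 156  24  10  62] [ 95.4516129  159.93548387] plane.082 [0.5844 0.1464 0.082 ] depthmed [0.5848 0.1437 0.0878]
top [302 219  12  11  99] [307.42424242 223.85858586] plane.082 [ 0.4374 -0.3326  0.082 ] depthmed [ 0.4371 -0.3321  0.0814]
top [275 224  12  12  95] [280.50526316 229.55789474] plane.082 [ 0.425  -0.2725  0.082 ] depthmed [ 0.4245 -0.2734  0.081 ]
(295, 240) [ 0.4028 -0.3133  0.0021]
(210, 200) [ 5.016e-01 -1.056e-01  2.000e-04]
(295, 228) [ 0.4289 -0.3063  0.0683]
(225, 241) [ 0.4011 -0.1433  0.0009]
(362, 216) [ 0.4576 -0.4672  0.0412]
scene [189 112  10   8  50] [193.86 115.34] plane.082 [0.6018 0.2749 0.082 ] depthmed [0.614  0.3081 0.0706]
```

View pics/topz.png

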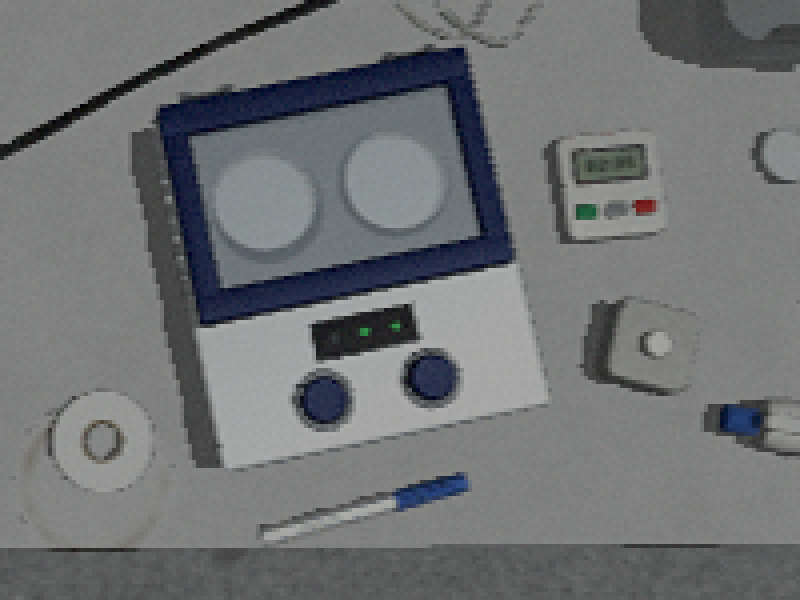

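```bash
python3 - <<'E'
from h import *
from workcell import get_obs
o=get_obs();M=R.from_quat(o["ee_rot"]).as_matrix();print(M.round(4))
z=M[:,2];print("jaw az",np.arctan2(z[1],z[0]))
L=np.array([.425,-.2725]);Rr=np.array([.4374,-.3326]);y=L-Rr;a=np.arctan2(y[1],y[0]);print("target az",a,"spin",(a-np.arctan2(z[1],z[0])+np.pi/2)%np.pi-np.pi/2)
print("shift",((L+Rr)/2-o["position"][:2]))
f=np.load("scene0.npz");p=f["p"]
print(proj("scene",[[*L,.082],[*Rr,.082]]))
c=p[195:260,190:280,::-1].copy()
c=cv2.resize(c,None,fx=7,fy=7,interpolation=3)
for q in proj("scene",[[*L,.082],[*Rr,.082]]):cv2.circle(c,tuple(((q-[190,195]+.5)*7).astype(int)),3,(0,0,255),-1)
cv2.imwrite("pics/sz.png",c)
P=cloud("top",np.load("top0.npz")["d"])
m=(P[...,0]<.62)&(P[...,0]>.25)&(P[...,2]>.1);print(P[m].max(0) if m.any() else 0, [P[m&(P[...,1]>b)&(P[...,1]<b+.1)][:,2].max(initial=0).round(3) for b in np.arange(-.5,.5,.1)])
E
```

```text
[[-4.000e-04 -9.554e-01  2.953e-01]
 [-1.200e-03  2.953e-01  9.554e-01]
 [-1.000e+00 -0.000e+00 -1.300e-03]]
jaw az 1.2710309480568724
target az 1.7742640395635483 spin 0.5032330915066758
shift [ 0.2467548  -0.89932495]
[[218.72485474 213.11560455]
 [241.45406999 226.78315561]]
[0.61997484 0.21867145 0.90662841] [np.float64(0.0), np.float64(0.0), np.float64(0.907), np.float64(0.0), np.float64(0.0), np.float64(0.172), np.float64(0.16), np.float64(0.121), np.float64(0.0), np.float64(0.0)]
```

View pics/sz.png

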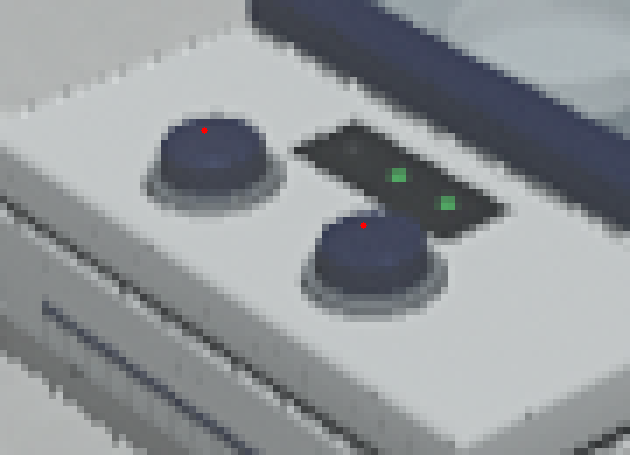

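The buttons project onto the cap tops in the scene view too, within about 2 mm. The warmer's yaw is about 0.203 rad. I'll bring the hand over along an arc, part-closing the jaws to about 48 mm so the fingertips are about 62 mm apart.

Call:
move_arm:
  motion: "0.04 -0.04 0.01 0.05; 0.075 -0.09 0.02 0.1; 0.11 -0.135 0.03 0.15; 0.145 -0.18 0.03 0.2; 0.175 -0.23 0.03 0.25; 0.2 -0.28 0.03 0.3; 0.22 -0.335 0.03 0.35; 0.235 -0.39 0.03 0.4; 0.245 -0.445 0.03 0.45; 0.25 -0.5 0.03 0.5"
  grip: 0.56

```text
clock: 1.35
position: [0.4346, 0.0951, 0.2287]
ee_rot: [-0.548, 0.447, 0.548, 0.447]
ft_force: [0.4, -0.6, 0.8]
grip_width: 0.561
```

Call:
move_arm:
  motion: "0.003 -0.05 0 0; 0.006 -0.105 0 0; 0.008 -0.16 0 0; 0.008 -0.215 0 0; 0.006 -0.27 -0.01 0; 0.003 -0.325 -0.03 0; -0.001 -0.375 -0.05 0; -0.004 -0.399 -0.08 0; -0.004 -0.399 -0.1 0; -0.004 -0.399 -0.1 0"

```text
clock: 2.6
position: [0.4294, -0.3015, 0.1276]
ee_rot: [-0.546, 0.448, 0.548, 0.447]
ft_force: [-0.0, 0.6, 1.2]
grip_width: 0.559
```

```bash
python3 - <<'E'
from h import *
from workcell import *
o=get_obs();M=R.from_quat(o["ee_rot"]).as_matrix();print(o["position"],M.round(4),np.arctan2(M[1,2],M[0,2]),o["ft_force"],o["grip_width"])
for n,b in(("scene",(150,120,330,255)),("top",(200,130,400,280))):
    p,d=camera(n);np.savez(f"{n}1.npz",p=p,d=d);x0,y0,x1,y1=b
    cv2.imwrite(f"pics/{n}1.png",cv2.resize(p[y0:y1,x0:x1,::-1],None,fx=4,fy=4,interpolation=3))
E
```

```text
[ 0.42939421 -0.30147781  0.12759864] [[-3.300e-03 -9.801e-01 -1.983e-01]
 [ 8.000e-04 -1.983e-01  9.801e-01]
 [-1.000e+00  3.000e-03  1.400e-03]] 1.7704037407660063 [-0.01483806  0.6144575   1.229289  ] 0.5589012729674675
```

View pics/scene1.png

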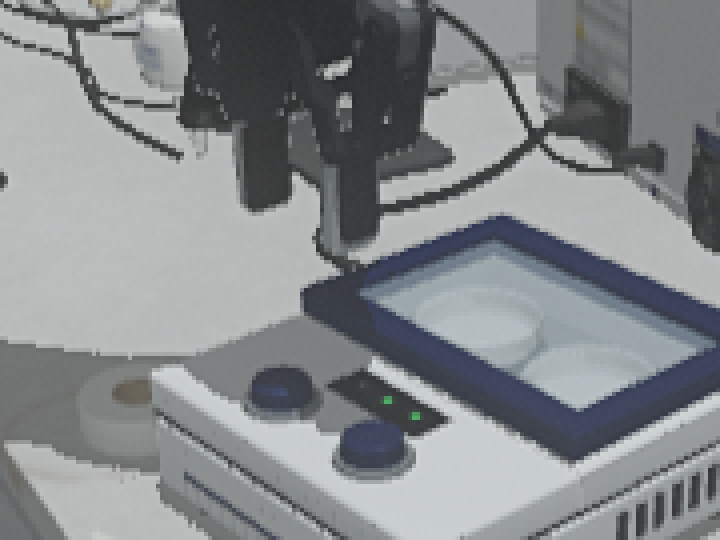

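View pics/top1.png

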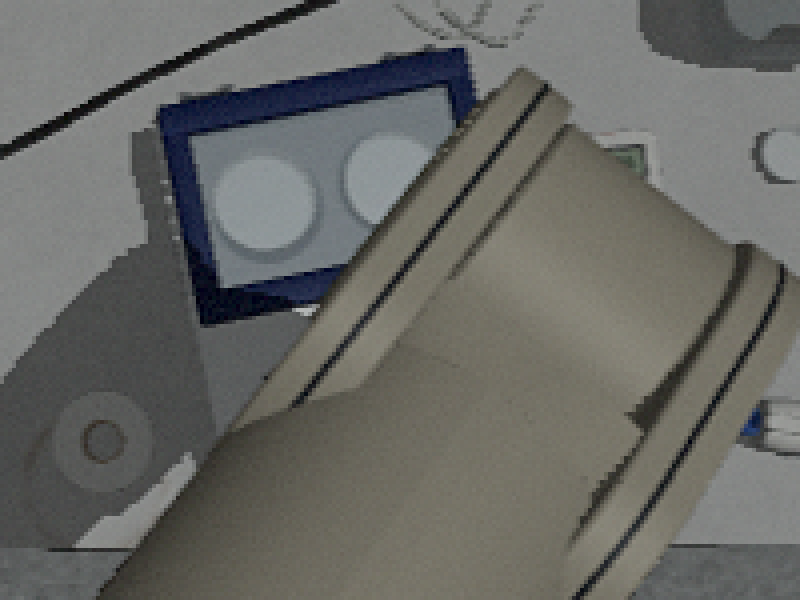

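```bash
python3 - <<'E'
from h import *
t=np.array([.4294,-.3015]);y=np.array([-.1983,.9801])
f=np.load("scene1.npz");p,d=f["p"],f["d"];P=cloud("scene",d)
q=[]
for z in(.1276,.133,.138):
    q.append(proj("scene",[[*(t+s*31e-3*y),z] for s in(1,-1)]));print(z,q[-1].round(1))
c=cv2.resize(p[110:200,190:270,::-1],None,fx=7,fy=7,interpolation=3)
for col,a in zip([(0,0,255),(0,255,0),(255,0,0)],q):
    for e in a:cv2.circle(c,tuple(((e-[190,110]+.5)*7).astype(int)),3,col,-1)
cv2.imwrite("pics/tip.png",c)
m=(abs(P[...,0]-t[0])<.06)&(abs(P[...,1]-t[1])<.08)&(P[...,2]>.1)&(P[...,2]<.18)
w=(P[m][:,:2]-t);x=np.array([.9801,.1983])
b=np.c_[w@x,w@y,P[m][:,2]]
for s in(1,-1):
    k=b[b[:,1]*s>0];k=k[k[:,2]<.17];print(len(k),k.min(0).round(4),k.max(0).round(4),np.percentile(k,[2,98],axis=0).round(4))
E
```

```text
0.1276 [[215.8 188.9]
 [239.2 201.8]]
0.133 [[215.7 186. ]
 [239.  198.7]]
0.138 [[215.5 183.3]
 [238.9 195.8]]
67 [-0.0126  0.0203  0.1599] [0.0104 0.0297 0.17  ] [[-0.0112  0.0214  0.1602]
 [ 0.0101  0.0291  0.1699]]
56 [-0.0116 -0.0372  0.1606] [ 0.0093 -0.0232  0.1699] [[-0.0113 -0.0368  0.1608]
 [ 0.0088 -0.0251  0.1698]]
```

View pics/tip.png

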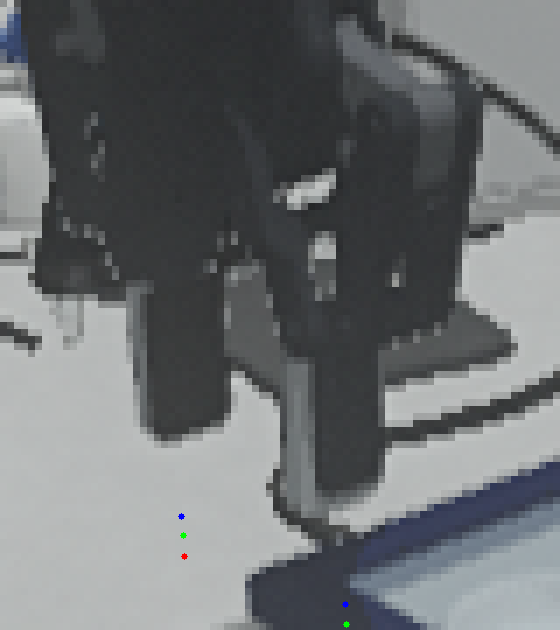

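Both the image and the depth put the tips near z≈0.160, but the TCP reads 0.128. I'll retake the picture to see whether that was lag.

```bash
cat > tip.py <<'E'
from h import *
from workcell import *
o=get_obs();t=o["position"][:2];M=R.from_quat(o["ee_rot"]).as_matrix();y=M[:2,2];x=-M[:2,1]
print(o["clock"],o["position"],o["ft_force"].round(2),o["grip_width"])
p,d=camera("scene");P=cloud("scene",d);np.savez("scene2.npz",p=p,d=d)
m=(abs(P[...,0]-t[0])<.06)&(abs(P[...,1]-t[1])<.08)&(P[...,2]>.1)&(P[...,2]<.22)
w=P[m][:,:2]-t;b=np.c_[w@x,w@y,P[m][:,2]]
for s in(1,-1):
    k=b[b[:,1]*s>0]
    if not len(k):continue
    k=k[k[:,2]<k[:,2].min()+.012];print(len(k),k.min(0).round(4),k.max(0).round(4))
E
python3 tip.py
```

```text
2.7 [ 0.43082104 -0.30168228  0.12949526] [-0.19 -0.9   0.95] 0.5575243513554344
87 [-0.0129  0.0209  0.1618] [0.0118 0.0314 0.1737]
73 [-0.0118 -0.0379  0.1619] [ 0.0093 -0.0238  0.1739]
```

The 32 mm offset is still there, so I'll trust touch for the height and descend in steps while watching the force.

Call:
move_arm:
  motion: "0 -0.001 -0.015 0; 0 -0.001 -0.03 0; 0 -0.001 -0.034 0; 0 -0.001 -0.034 0"

```text
clock: 3.25
position: [0.4303, -0.3028, 0.0946]
ee_rot: [-0.547, 0.448, 0.548, 0.447]
ft_force: [-0.7, 0.4, -0.8]
grip_width: 0.56
```

```bash
python3 tip.py; python3 - <<'E'
import numpy as np,cv2
p=np.load("scene2.npz")["p"];cv2.imwrite("pics/s2.png",cv2.resize(p[120:250,170:300,::-1],None,fx=4.5,fy=4.5,interpolation=3))
E
```

```text
3.25 [ 0.43027754 -0.30284152  0.09455686] [-0.7   0.36 -0.83] 0.5596715560744532
81 [-0.0117  0.0212  0.1271] [0.011  0.0368 0.1391]
66 [-0.0121 -0.0391  0.1273] [ 0.0087 -0.0243  0.1391]
```

View pics/s2.png

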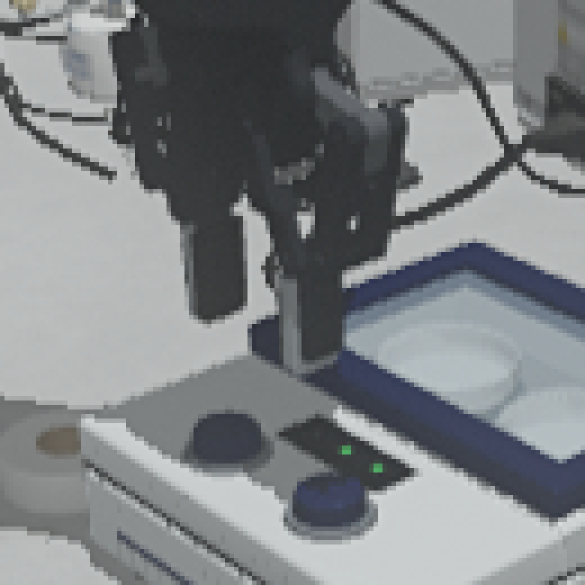

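The fingertips are still about 45 mm above the caps, so contact should come at TCP z≈0.05. I'll continue down.

Call:
move_arm:
  motion: "0 0 -0.01 0; 0 0 -0.02 0; 0 0 -0.03 0; 0 0 -0.037 0; 0 0 -0.037 0"

```text
clock: 3.92
position: [0.4302, -0.3028, 0.0573]
ee_rot: [-0.547, 0.448, 0.548, 0.447]
ft_force: [-0.9, -0.2, 0.3]
grip_width: 0.556
```

```bash
python3 tip.py; python3 - <<'E'
import numpy as np,cv2
p=np.load("scene2.npz")["p"];cv2.imwrite("pics/s3.png",cv2.resize(p[150:250,180:280,::-1],None,fx=6,fy=6,interpolation=3))
E
```

```text
3.925 [ 0.43015728 -0.30279303  0.05733999] [-0.94 -0.2   0.34] 0.5561187056979274
85 [-0.012   0.0216  0.1004] [0.0117 0.0375 0.1123]
94 [-0.0123 -0.0388  0.1001] [ 0.0063 -0.0242  0.1121]
```

View pics/s3.png

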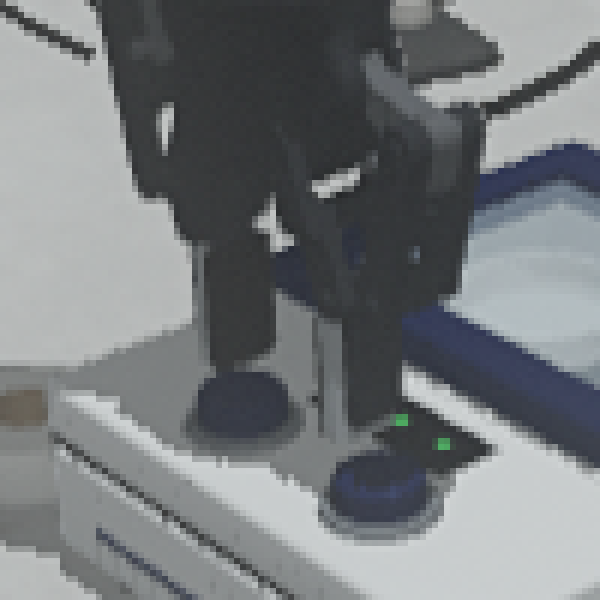

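```bash
python3 - <<'E'
from h import *
t=np.array([.4302,-.3028]);y=np.array([-.2,.98]);x=np.array([.98,.2])
f=np.load("scene0.npz");p,d=f["p"],f["d"];P=cloud("scene",d)
# z offset check: deck
w=P[...,:2]-t;X=w@x;Y=w@y;Z=P[...,2]
hsv=cv2.cvtColor(p,cv2.COLOR_RGB2HSV)
for s in(1,-1):
    r=(abs(X)<.022)&(abs(Y-s*.031)<.022)
    print("heights",np.percentile(Z[r],[1,10,50,90,97]).round(4))
    zt=np.percentile(Z[r],97);m=r&(Z>zt-.003)
    print(m.sum(),"X",X[m].min(),X[m].max(),"Y",Y[m].min(),Y[m].max(),"mid",(X[m].min()+X[m].max())/2,(Y[m].min()+Y[m].max())/2)
f=np.load("scene2.npz");P=cloud("scene",f["d"]);w=P[...,:2]-t;X=w@x;Y=w@y;Z=P[...,2]
for s in(1,-1):
    r=(abs(X)<.022)&(abs(Y-s*.031)<.022)&(Z>.07)
    print(s,np.histogram(Z[r],bins=np.arange(.07,.13,.004)))
E
```

```text
heights [-0.0039 -0.0021  0.0691  0.0795  0.0803]
96 X -0.011229698895029252 0.014130912473213443 Y 0.015460100674454911 0.039958637772516535 mid 0.0014506067890920956 0.027709369223485724
heights [-0.0036 -0.0021  0.0692  0.0796  0.0801]
115 X -0.011108103293267831 0.0138116851165016 Y -0.04575271416470329 -0.021765314789047887 mid 0.0013517909116168847 -0.03375901447687559
1 (array([59, 35, 88,  0,  1, 18, 31, 26, 31, 30, 28, 26, 31, 27]), array([0.07 , 0.074, 0.078, 0.082, 0.086, 0.09 , 0.094, 0.098, 0.102,
       0.106, 0.11 , 0.114, 0.118, 0.122, 0.126]))
-1 (array([ 71,  36, 104,   0,   1,  17,  15,  27,  34,  27,  34,  31,  33,
        32]), array([0.07 , 0.074, 0.078, 0.082, 0.086, 0.09 , 0.094, 0.098, 0.102,
       0.106, 0.11 , 0.114, 0.118, 0.122, 0.126]))
```

Seen by the same camera, the caps' midpoint is offset about +1.5 mm in X and −1.5 mm in Y from the fingers', with about 10 mm to contact. I'll correct that and go down.

Call:
move_arm:
  motion: "0.002 -0.001 0 0; 0.002 -0.001 -0.004 0; 0.002 -0.001 -0.007 0; 0.002 -0.001 -0.007 0"
  grip: 0.575

```text
clock: 4.47
position: [0.4323, -0.3037, 0.0506]
ee_rot: [-0.547, 0.448, 0.548, 0.448]
ft_force: [-1.1, -0.3, 0.4]
grip_width: 0.574
```

```bash
python3 tip.py; python3 - <<'E'
import numpy as np,cv2
p=np.load("scene2.npz")["p"];cv2.imwrite("pics/s4.png",cv2.resize(p[150:250,180:280,::-1],None,fx=6,fy=6,interpolation=3))
E
```

```text
4.475 [ 0.43234555 -0.3037302   0.05064444] [-1.14 -0.34  0.39] 0.57419641721812
87 [-0.0121  0.0216  0.1   ] [0.0108 0.0376 0.112 ]
86 [-0.0115 -0.0399  0.1001] [ 0.0074 -0.0256  0.112 ]
```

View pics/s4.png

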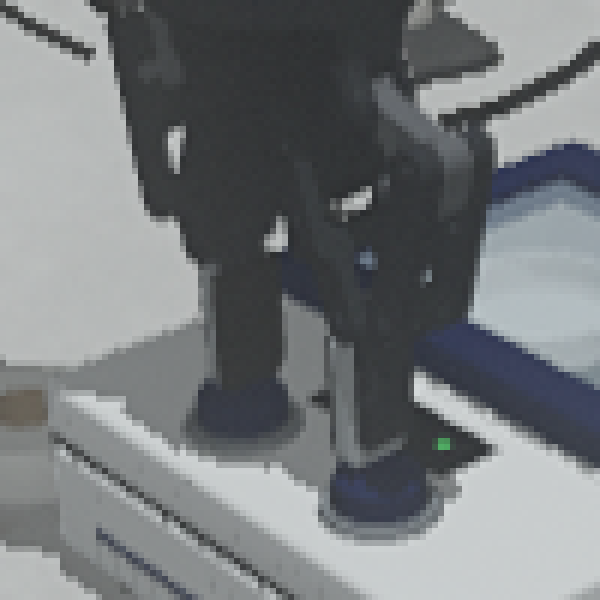

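Both tips now stand centred over their caps, about 3 mm above them. I'll press.

Call:
move_arm:
  motion: "0 0 -0.004 0; 0 0 -0.008 0; 0 0 -0.01 0"

```text
clock: 4.9
position: [0.4328, -0.304, 0.0412]
ee_rot: [0.548, -0.447, -0.547, -0.448]
ft_force: [-2.8, 1.9, 10.4]
grip_width: 0.574
```

Call:
move_arm:
  motion: "0 0 -0.0015 0; 0 0 -0.0025 0"

```text
clock: 5.15
position: [0.4329, -0.304, 0.0397]
ee_rot: [0.547, -0.447, -0.547, -0.448]
ft_force: [-8.3, 6.1, 29.4]
grip_width: 0.573
```

```bash
cat > lid.py <<'E'
from h import *
from workcell import *
import sys
o=get_obs();print(o["clock"],o["position"],o["ft_force"].round(2))
p,d=camera("scene");P=cloud("scene",d);np.savez("scene3.npz",p=p,d=d)
cv2.imwrite(f"pics/{sys.argv[1]}.png",cv2.resize(p[100:280,150:370,::-1],None,fx=3.5,fy=3.5,interpolation=3))
C=np.array([.4312,-.3026])+.08*np.array([.979,.202]);y=np.array([-.202,.979]);x=np.array([.979,.202])
w=P[...,:2]-C;X=w@x;Y=w@y
hsv=cv2.cvtColor(p,cv2.COLOR_RGB2HSV)
m=(hsv[...,0]>100)&(hsv[...,0]<135)&(hsv[...,1]>80)&(abs(Y)<.095)&(X>-.045)&(X<.13)&(P[...,2]>.07)
A=np.c_[X[m],Y[m],P[m][:,2]];print(len(A))
for lo in np.arange(-.04,.12,.02):
    k=A[(A[:,0]>=lo)&(A[:,0]<lo+.02)]
    if len(k)>5:print(lo.round(3),len(k),"z95",np.percentile(k[:,2],95).round(4))
E
python3 lid.py l1
```

```text
5.15 [ 0.43291781 -0.30402972  0.03965296] [-8.27  6.12 29.38]
750
-0.04 34 z95 0.0944
-0.02 180 z95 0.094
0.0 40 z95 0.092
0.02 39 z95 0.0907
0.04 41 z95 0.0886
0.06 71 z95 0.0871
0.08 322 z95 0.085
0.1 23 z95 0.0834
```

View pics/l1.png

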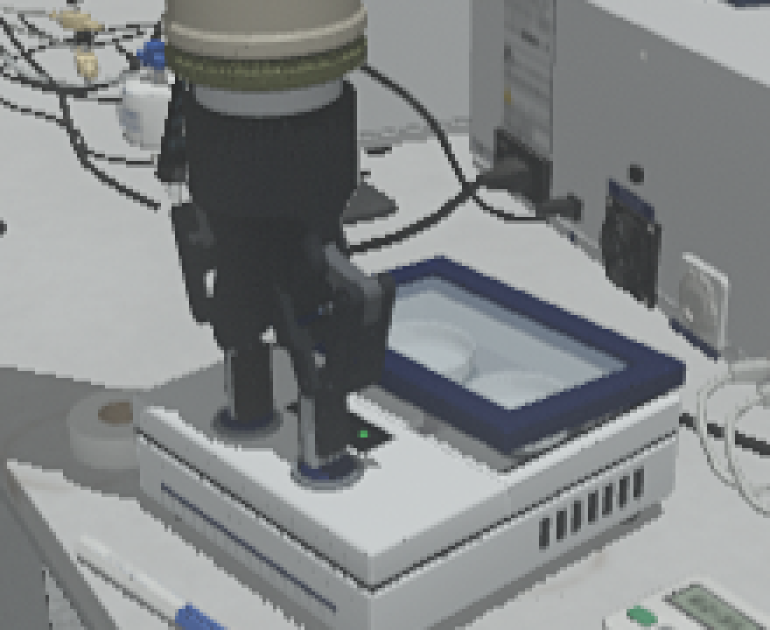

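Both buttons are at their stops (about 29 N in total) and the lid is rising, with its front edge about 1 cm up. I'll ease off slightly and keep holding.

Call:
move_arm:
  motion: "0 0 0.0006 0; 0 0 0.0006 0; 0 0 0.0006 0; 0 0 0.0006 0"

```text
clock: 5.7
position: [0.4329, -0.304, 0.0398]
ee_rot: [0.548, -0.447, -0.547, -0.448]
ft_force: [-4.1, 2.2, 13.4]
grip_width: 0.573
```

```bash
python3 lid.py l2
```

```text
5.7 [ 0.43286165 -0.3039656   0.03983702] [-4.13  2.17 13.36]
688
-0.02 202 z95 0.1082
0.0 36 z95 0.1046
0.02 37 z95 0.1005
0.04 52 z95 0.0963
0.06 59 z95 0.0924
0.08 250 z95 0.0872
0.1 52 z95 0.0847
```

View pics/l2.png

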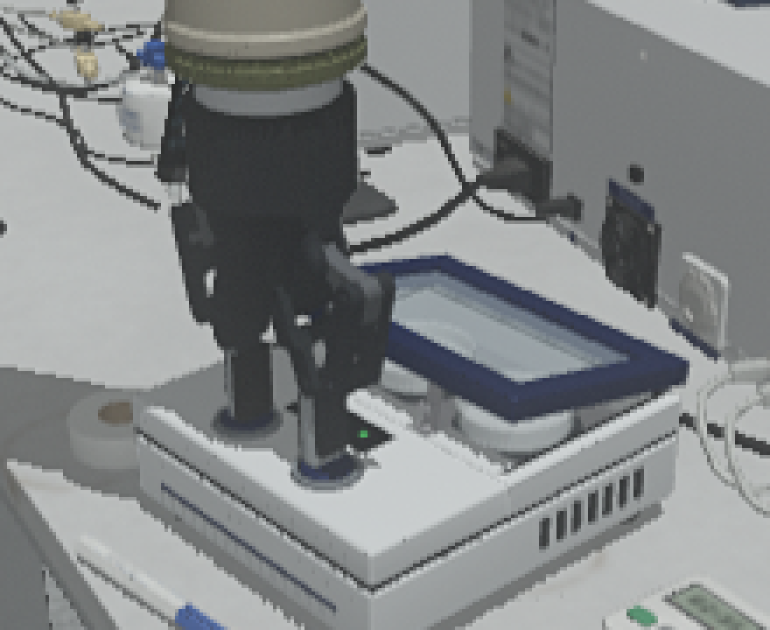

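The edge is about 2.5–2.7 cm up. I'll hold two more rows, then release up and back, away from the lid.

Call:
move_arm:
  motion: "0 0 0 0; 0 0 0 0; -0.001 0 0.02 0; -0.006 0 0.05 0; -0.015 0.01 0.09 0; -0.02 0.04 0.13 0; -0.02 0.09 0.16 0; -0.02 0.14 0.17 0; -0.02 0.19 0.17 0; -0.02 0.24 0.17 0"

```text
clock: 7.0
position: [0.4124, -0.0621, 0.2093]
ee_rot: [0.548, -0.447, -0.547, -0.448]
ft_force: [0.3, 0.3, -0.2]
grip_width: 0.571
```

```bash
python3 lid.py l3
```

```text
7.0 [ 0.41240396 -0.06212121  0.20925153] [ 0.27  0.32 -0.18]
296
-0.02 34 z95 0.1374
0.0 74 z95 0.1366
0.02 13 z95 0.1263
0.04 12 z95 0.1164
0.06 12 z95 0.1049
0.08 113 z95 0.0937
0.1 38 z95 0.0878
```

View pics/l3.png

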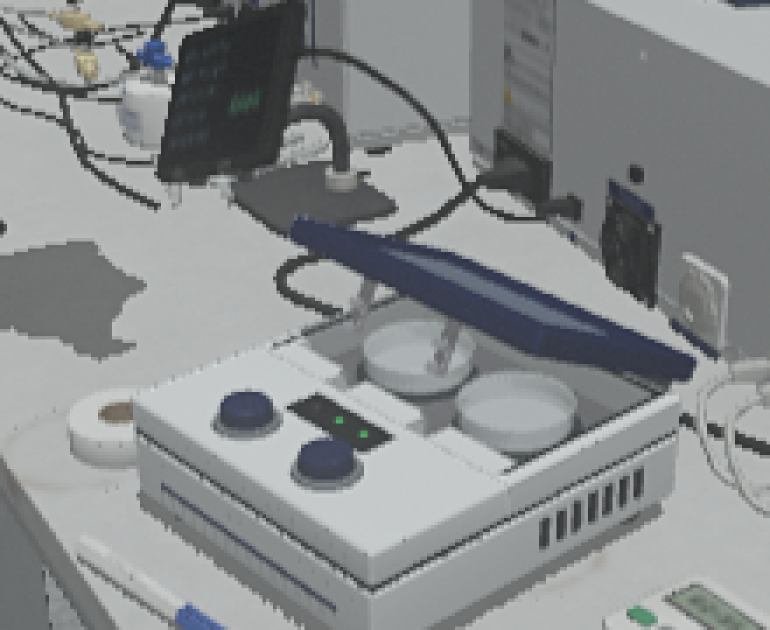

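The buttons have sprung back, the dishes are in place and the lid is rising freely with the hand well clear. I'll wait for it to open fully, moving a little farther away first.

Call:
move_arm:
  motion: "0 0.05 0 0; 0 0.09 0 0; 0 0.09 0 0; 0 0.09 0 0; 0 0.09 0 0; 0 0.09 0 0; 0 0.09 0 0; 0 0.09 0 0; 0 0.09 0 0; 0 0.09 0 0"

```text
clock: 8.3
position: [0.4126, 0.0262, 0.209]
ee_rot: [-0.547, 0.447, 0.548, 0.448]
ft_force: [0.1, 0.6, -0.6]
grip_width: 0.579
```

Call:
move_arm:
  motion: "0 0 0 0; 0 0 0 0; 0 0 0 0; 0 0 0 0; 0 0 0 0; 0 0 0 0; 0 0 0 0; 0 0 0 0; 0 0 0 0; 0 0 0 0"

```text
clock: 9.55
position: [0.4126, 0.0262, 0.209]
ee_rot: [-0.547, 0.448, 0.548, 0.448]
ft_force: [0.3, 0.4, 0.4]
grip_width: 0.577
```

Call:
move_arm:
  motion: "0 0 0 0; 0 0 0 0; 0 0 0 0; 0 0 0 0; 0 0 0 0; 0 0 0 0; 0 0 0 0; 0 0 0 0; 0 0 0 0; 0 0 0 0"

```text
clock: 10.8
position: [0.4126, 0.0262, 0.209]
ee_rot: [-0.547, 0.448, 0.547, 0.448]
ft_force: [-0.3, -0.3, 0.3]
grip_width: 0.573
```

Call:
move_arm:
  motion: "0 0 0 0; 0 0 0 0; 0 0 0 0; 0 0 0 0; 0 0 0 0; 0 0 0 0; 0 0 0 0; 0 0 0 0; 0 0 0 0; 0 0 0 0"

```text
clock: 12.05
position: [0.4126, 0.0261, 0.209]
ee_rot: [-0.547, 0.448, 0.547, 0.448]
ft_force: [0.8, -0.1, -0.0]
grip_width: 0.574
```

```bash
python3 lid.py l4
```

```text
12.05 [0.41256392 0.02613035 0.20903038] [ 0.75 -0.08 -0.01]
348
0.08 345 z95 0.1891
```

Call:
move_arm:
  motion: "0 0 0 0; 0 0 0 0; 0 0 0 0; 0 0 0 0; 0 0 0 0; 0 0 0 0; 0 0 0 0; 0 0 0 0; 0 0 0 0; 0 0 0 0"

```text
clock: 13.35
position: [0.4126, 0.0262, 0.209]
ee_rot: [-0.547, 0.448, 0.547, 0.448]
ft_force: [1.7, 0.3, 0.4]
grip_width: 0.574
```

Call:
move_arm:
  motion: "0 0 0 0; 0 0 0 0; 0 0 0 0; 0 0 0 0; 0 0 0 0; 0 0 0 0; 0 0 0 0; 0 0 0 0"

```text
clock: 14.35
position: [0.4125, 0.0261, 0.209]
ee_rot: [-0.547, 0.448, 0.548, 0.448]
ft_force: [-0.3, 0.6, -1.4]
grip_width: 0.574
```

```bash
cp scene3.npz scene_l4.npz; python3 lid.py l5; python3 - <<'E'
from h import *
from workcell import *
a=np.load("scene_l4.npz")["p"].astype(int);b=np.load("scene3.npz")["p"].astype(int)
print("changed px l4->l5",(abs(a-b).max(2)[100:280,150:370]>40).sum())
p,d=camera("top");cv2.imwrite("pics/top5.png",cv2.resize(p[130:280,200:400,::-1],None,fx=4,fy=4,interpolation=3))
q=np.load("top0.npz")["p"];cv2.imwrite("pics/topdiff.png",cv2.resize(cv2.absdiff(p,q)[130:280,200:400],None,fx=4,fy=4))
# lid plane angle from scene navy/pane points
f=np.load("scene3.npz");P=cloud("scene",f["d"]);x=np.array([.979,.202]);y=np.array([-.202,.979])
C=np.array([.4312,-.3026])+.08*x;X=(P[...,:2]-C)@x;Y=(P[...,:2]-C)@y
h=cv2.cvtColor(f["p"],cv2.COLOR_RGB2HSV);m=(abs(Y)<.095)&(X>.04)&(X<.18)&(P[...,2]>.1)&(P[...,2]<.22)&(h[...,0]>100)&(h[...,0]<135)&(h[...,1]>80)
A=np.c_[X[m],P[m][:,2]];print(len(A),A.min(0),A.max(0),"angle from hinge to top",np.arctan2(A[:,1].max()-.06,.104-A[A[:,1]>A[:,1].max()-.006][:,0].mean()))
E
```

```text
14.35 [0.41254707 0.02614362 0.20901251] [-0.32  0.6  -1.41]
346
0.08 341 z95 0.189
changed px l4->l5 0
344 [0.07766885 0.13703442] [0.10294219 0.18966731] angle from hinge to top 1.4352718261322341
```

View pics/l5.png

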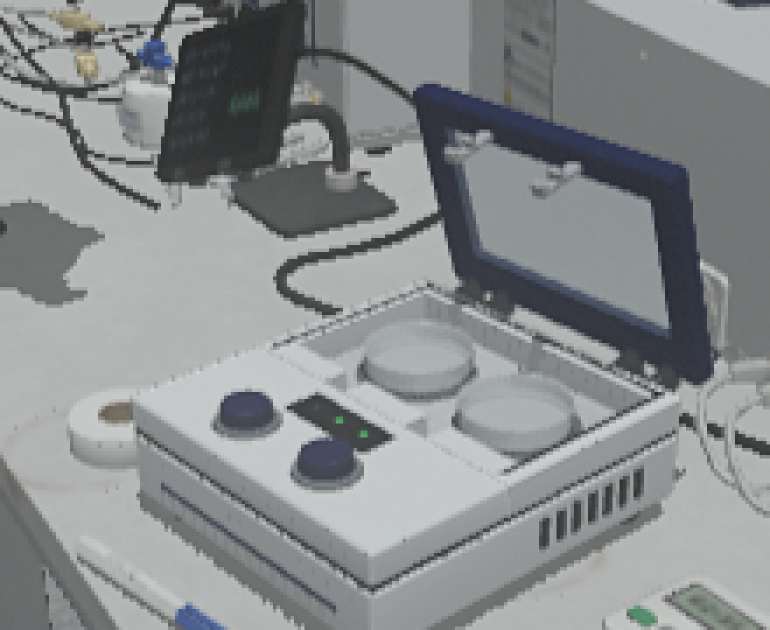

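View pics/top5.png

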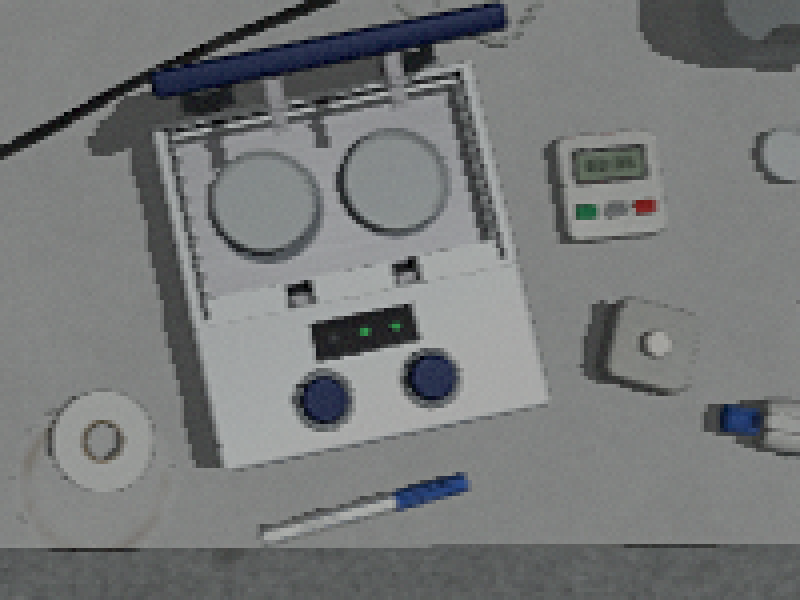

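The lid stands fully open and still: no pixels changed over the last 2.3 s. The dishes, roll, pen, tally and timer are all where they were in the first picture, so I'm handing in.

```bash
python3 -c "from workcell import *;print(hand_in())"
```

```text
the job is handed in; nothing more can be done
None
```

The dish warmer is open, and both dishes can now be taken out. I pressed both navy buttons to their stops together, one fingertip on each. I held them until the lid's front edge was about 3 cm up, then lifted the hand up and back. The lid rose the rest of the way untouched, and I handed in at about 14.4 s.

**Final checks**
- **Lid:** it stands open, with no visible movement between pictures at 12.05 s and 14.35 s.
- **Buttons:** both have sprung back up.
- **Other things:** comparing the first and last top pictures by eye, the dishes, timer, label roll, tally and pen look unmoved.
- **Robot:** it was touching nothing, with the hand well clear of the warmer.

**What disagreed or was less exact**
- **Fingertip height:** the camera showed the fingertips about 32 mm above the reported TCP height. I used the camera and the contact force to set the press height instead.
- **Release height:** the 3 cm is an estimate. I measured 2.5–2.7 cm, then held the buttons for two more rows.
- **Press force:** the wrist force peaked at about 29 N in my readings, for both buttons together, when they reached their stops. I then eased it to 13 N.
- **Open angle:** my rough angle estimate from depth was 1.44 rad against the nominal 1.3. It aims at the lid's upper front edge rather than the lid plane, so I relied on the lid being upright and still.

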